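# Load the test queue rack in reverse order

### The arm

A 6-joint arm with a two-finger parallel gripper is mounted at the origin on a cart in front of the work surface, level with it; the furniture and walls round the work are solid. World frame = base frame: x ahead of the robot, y to its left, z up, the work surface at z = 0. Lengths are in mm, angles in rad, forces in N, time in s.
With the tool pointing down it reaches from about 300 to 775 mm from the base axis. Payload 14.6 kg.
Tool frame: the origin (TCP) lies between the finger pads; the fingertips stand 11 mm ahead of it and the grasp point (between the pads) lies 8 mm behind it; z points along the fingers, y is the direction in which the jaws open and shut (so a half turn about z gives the same grasp; the last joint's range is limited). The gripper opens to 94 mm and grips with 3 to 60 N. Pads are 16 mm wide; open, the fingers measure 119 mm over their backs; the gripper's body (75 mm by 177 mm) begins 78 mm behind the grasp point.
Start: joints at [-1.314, 0.3, 1.521, -0, 1.321, -0.067], TCP at [174.987, -521.41, 216.446] pointing down, gripper open.
Joint ranges: [-3.03, 3.03], [-0.79, 2.21], [0.23, 2.52], [-1.04, 4.18], [0, 3.07], [-2.55, 2.55]. Speed limits (rad/s): [2.22, 2.22, 2.57, 3.14, 3.14, 3.14].

### API

Orientations are given as [roll, pitch, yaw] about the fixed x, y, z axes, in that order (R = Rz(yaw) Ry(pitch) Rx(roll)).
In Python, from cell import * gives the robot as it stands.
- The arm moves only by the tool arm_command, never from a script. Its argument "deltas" is a list of rows, each an object with "xyz": the shift along the world's x, y, z in m, a list of three; "turn": the turn, a rotation vector about the world's x, y, z in rad, a list of three. A call has 1 to 12 rows; each row shifts and turns the commanded pose from where the row before left it; what a row does not reach is not made up. A row lasts 1/8 s, in which the tool goes at most 62.5 mm and 10.7 degrees, less where a joint would pass 70% of its speed; a pose out of reach is approached as far as the arm can. A call with a gripper value outside its range is refused whole. "gripper" is the closure, from 0 (fully open) to 1 (shut), set as the call begins (left out, the last holds). The fingers move at their own pace and stop on an object; "force" is the grip in N (left out, the last holds). Time passes only in rows, so rows that do not move let the fingers close. It gives the time, the measured TCP pose, the force and the opening at its end, in the units of the state.
- read_state(): the state, without advancing time (a new reading comes with each control period).
- camera(name): name is "scene" or "top" or "wrist"; returns a dict with "color" (420x560x3 uint8, red, green, blue), "fx", "fy", "cx", "cy" (pixels), "k1" (the pictures are not rectified: a ray, as slopes to the right and down, at radius r is drawn at 1 + k1 r^2 times it, then the intrinsics apply), "rvec" (rotation vector, rad) and "tvec" (3), from world to camera coordinates, as OpenCV has them; the wrist camera has in their place "mount" (4x4, takes a point from camera to tool coordinates, whose origin is the TCP and whose axes are the flange's). Camera axes: x right, y down, z forward; pixel columns grow to the right and rows downward; lengths in mm; the calibration is good to about 2 mm. A picture is of the moment at which its call begins: read the wrist's pose just before it. There is no depth.
- sign_off(): hands the job in, once; it reports no verdict.
The state is a dict: "clock": time; "joints": joint angles; "qd": joint speeds; "effort": joint torques, N m; "eef_pos": TCP position; "eef_rot": TCP orientation; "wrist_force": force on the tool from outside, world axes, zero at the start; "moment": the same for the moment, N m; "finger_gap": finger opening in mm.
Only numpy, scipy, OpenCV 4.12 (cv2) and the standard library are available. Lean on these libraries where they do the work, as an engineer would, in place of code of your own. Each camera call takes 0.05 s, during which the arm holds its last target.

### The job

Move the four test specimens from the full rack to the empty queue rack, one to a seat, so that their order is reversed as counted from each rack's brass post: the specimen nearest the post of the full rack goes to the seat farthest from the post of the queue rack, and so on, until the one farthest from the post of the full rack is nearest the post of the queue rack. Set each specimen down gently, do not drop it, and leave all four standing upright on the floors of their seats.

Things in the scene. Friction and masses are not known exactly. Their poses are not given: they have to be found in the camera images.
- specimen_button: round steel test specimen, 62 mm high: two round heads of 24 mm diameter, each 18 mm high (bottom and top), joined by a thinner round neck of 14 mm. Loose, about 0.11 to 0.22 kg. Origin at the centre of its underside, z up along its length. It stands upright on the floor of its seat at the start. 
- specimen_hex: steel test specimen, 62 mm high: two hexagonal heads 24 mm across the flats, each 18 mm high (bottom and top), joined by a thinner round neck of 14 mm. Loose, about 0.11 to 0.22 kg. Origin at the centre of its underside, z up along its length. It stands upright on the floor of its seat at the start. Two opposite flats face its +x and -x.
- specimen_cylinder: plain steel cylinder, 26 mm diameter, 50 mm high. Loose, about 0.11 to 0.22 kg. Origin at the centre of its underside, z up along its length. It stands upright on the floor of its seat at the start. 
- specimen_square: plain square steel bar, 22 x 22 mm, 56 mm high, with a fine dark notch line across one side. Loose, about 0.11 to 0.22 kg. Origin at the centre of its underside, z up along its length. It stands upright on the floor of its seat at the start. x and y are square to its sides.
- seat_button: the seat in the full (preparation) rack in which specimen_button stands at the start; the four seats look alike and their order along the rack is drawn afresh each time. Fixed. A grey 54 x 54 mm tray with a 42 x 42 mm bay, 4 mm floor, and walls 6 mm thick that rise 8 mm above that floor. Origin at the centre of its underside (6 mm above the worktop); x points across the row, y along it. The seats stand in one straight row, 60 mm centre to centre.
- seat_hex: the seat in the full (preparation) rack in which specimen_hex stands at the start; the four seats look alike and their order along the rack is drawn afresh each time. Fixed. A grey 54 x 54 mm tray with a 42 x 42 mm bay, 4 mm floor, and walls 6 mm thick that rise 8 mm above that floor. Origin at the centre of its underside (6 mm above the worktop); x points across the row, y along it. The seats stand in one straight row, 60 mm centre to centre.
- seat_cylinder: the seat in the full (preparation) rack in which specimen_cylinder stands at the start; the four seats look alike and their order along the rack is drawn afresh each time. Fixed. A grey 54 x 54 mm tray with a 42 x 42 mm bay, 4 mm floor, and walls 6 mm thick that rise 8 mm above that floor. Origin at the centre of its underside (6 mm above the worktop); x points across the row, y along it. The seats stand in one straight row, 60 mm centre to centre.
- seat_square: the seat in the full (preparation) rack in which specimen_square stands at the start; the four seats look alike and their order along the rack is drawn afresh each time. Fixed. A grey 54 x 54 mm tray with a 42 x 42 mm bay, 4 mm floor, and walls 6 mm thick that rise 8 mm above that floor. Origin at the centre of its underside (6 mm above the worktop); x points across the row, y along it. The seats stand in one straight row, 60 mm centre to centre.
- prep_post: end block (34 x 26 mm, 12 mm high) of the full (preparation) rack with a brass post, 18 mm diameter, top 30 mm above the block's underside; it marks that rack's first place. Fixed. It stands at either end of the row, 44 mm from the centre of the nearest seat (the others are 104, 164 and 224 mm away); the other end has a plain flat block. Origin at the centre of its underside, 6 mm above the worktop.
- queue_rack: the empty (test queue) rack: aluminium base 62 x 300 x 6 mm with four grey seats like those of the full rack. Fixed. Origin at the centre of its underside, on the worktop; x points across the row, y along it. Seat centres at x = 0 and y = +90, +30, -30 and -90 mm in its frame; seat floors at z = 10 mm, tops of the seat walls at z = 18 mm; bays 42 x 42 mm. Its brass post (18 mm diameter, top at z = 36 mm) stands at its +y end, at y = +134 mm; the -y end has a plain flat block.

How it is judged (in metres and radians):
At the end, for the whole second after the job is handed in: Order reversed post to post: seat 44/104/164/224 mm from prep_post goes to y = -90/-30/+30/+90 mm of queue_rack; each specimen within 12 mm of its seat centre in x and y, underside within 5 mm of the seat floor, tilted under 0.1 rad, released and at rest (((horizontal distance between seat_button and prep_post between 0.024 and 0.064 m and y of specimen_button in the frame of queue_rack between -0.102 and -0.078 m) or (horizontal distance between seat_button and prep_post between 0.084 and 0.124 m and y of specimen_button in the frame of queue_rack between -0.042 and -0.018 m) or (horizontal distance between seat_button and prep_post between 0.144 and 0.184 m and y of specimen_button in the frame of queue_rack between 0.018 and 0.042 m) or (horizontal distance between seat_button and prep_post between 0.204 and 0.244 m and y of specimen_button in the frame of queue_rack between 0.078 and 0.102 m)) and x of specimen_button in the frame of queue_rack between -0.012 and 0.012 m and z of specimen_button in the frame of queue_rack between 0.005 and 0.015 m and angle between each of specimen_button, specimen_hex, specimen_cylinder, specimen_square's own z axis and vertical below 0.1 rad and linear speed of each of specimen_button, specimen_hex, specimen_cylinder, specimen_square below 0.02 m/s and angular speed of each of specimen_button, specimen_hex, specimen_cylinder, specimen_square below 0.2 rad/s and contact force between each of specimen_button, specimen_hex, specimen_cylinder, specimen_square and the fingers below 0.05 N and ((horizontal distance between seat_hex and prep_post between 0.024 and 0.064 m and y of specimen_hex in the frame of queue_rack between -0.102 and -0.078 m) or (horizontal distance between seat_hex and prep_post between 0.084 and 0.124 m and y of specimen_hex in the frame of queue_rack between -0.042 and -0.018 m) or (horizontal distance between seat_hex and prep_post between 0.144 and 0.184 m and y of specimen_hex in the frame of queue_rack between 0.018 and 0.042 m) or (horizontal distance between seat_hex and prep_post between 0.204 and 0.244 m and y of specimen_hex in the frame of queue_rack between 0.078 and 0.102 m)) and x of specimen_hex in the frame of queue_rack between -0.012 and 0.012 m and z of specimen_hex in the frame of queue_rack between 0.005 and 0.015 m and ((horizontal distance between seat_cylinder and prep_post between 0.024 and 0.064 m and y of specimen_cylinder in the frame of queue_rack between -0.102 and -0.078 m) or (horizontal distance between seat_cylinder and prep_post between 0.084 and 0.124 m and y of specimen_cylinder in the frame of queue_rack between -0.042 and -0.018 m) or (horizontal distance between seat_cylinder and prep_post between 0.144 and 0.184 m and y of specimen_cylinder in the frame of queue_rack between 0.018 and 0.042 m) or (horizontal distance between seat_cylinder and prep_post between 0.204 and 0.244 m and y of specimen_cylinder in the frame of queue_rack between 0.078 and 0.102 m)) and x of specimen_cylinder in the frame of queue_rack between -0.012 and 0.012 m and z of specimen_cylinder in the frame of queue_rack between 0.005 and 0.015 m and ((horizontal distance between seat_square and prep_post between 0.024 and 0.064 m and y of specimen_square in the frame of queue_rack between -0.102 and -0.078 m) or (horizontal distance between seat_square and prep_post between 0.084 and 0.124 m and y of specimen_square in the frame of queue_rack between -0.042 and -0.018 m) or (horizontal distance between seat_square and prep_post between 0.144 and 0.184 m and y of specimen_square in the frame of queue_rack between 0.018 and 0.042 m) or (horizontal distance between seat_square and prep_post between 0.204 and 0.244 m and y of specimen_square in the frame of queue_rack between 0.078 and 0.102 m)) and x of specimen_square in the frame of queue_rack between -0.012 and 0.012 m and z of specimen_square in the frame of queue_rack between 0.005 and 0.015 m); the robot touches nothing.
It fails at once if the button specimen is dropped (in free fall with its underside more than 35 mm above the worktop) (height (world z) of specimen_button above 0.035 m and contact force between specimen_button and anything else below 0.02 N).
It fails at once if the hex specimen is dropped (in free fall with its underside more than 35 mm above the worktop) (height (world z) of specimen_hex above 0.035 m and contact force between specimen_hex and anything else below 0.02 N).
It fails at once if the cylinder specimen is dropped (in free fall with its underside more than 35 mm above the worktop) (height (world z) of specimen_cylinder above 0.035 m and contact force between specimen_cylinder and anything else below 0.02 N).
It fails at once if the square specimen is dropped (in free fall with its underside more than 35 mm above the worktop) (height (world z) of specimen_square above 0.035 m and contact force between specimen_square and anything else below 0.02 N).
It also fails if it takes over 102 s, if anything falls off the work surface, if the arm or the gripper's body presses on something with over 40 N, if the wrist force passes 120 N, or if a joint passes its speed limit or range.

## Working session

There is one attempt and no reset: what is moved stays moved. The work goes in short steps, Python scripts to look and compute and a tool call to move; the robot and the scene stay as the last step left them, time stands still between calls to the robot, and variables do not carry over. Pictures are saved under pics/ and viewed, and the job is handed in when it is done.

Besides the shell and the picture viewer there is one more tool, called after ">>>" as name([rows], argument=value, ...), one row to a line, values as JSON. arm_command: Moves the arm, as the interface text tells. Its arguments: {"type":"object","properties":{"deltas":{"type":"array","items":{"type":"object","properties":{"xyz":{"type":"array","items":{"type":"number"}},"turn":{"type":"array","items":{"type":"number"}}}}},"gripper":{"type":"number"},"force":{"type":"number"}},"required":["deltas"]}

```bash
ls; mkdir -p pics
python3 - <<'E'
from cell import *
import cv2
print(read_state())
for n in ("scene","top","wrist"):
    c=camera(n); cv2.imwrite(f"pics/{n}0.png",c["color"][:,:,::-1])
    print(n,{k:v for k,v in c.items() if k!="color"})
E
```

```text
pics
{'clock': 0.0, 'joints': array([-1.31362047e+00,  3.00468712e-01,  1.52155961e+00,  3.20431278e-05,
        1.32067738e+00, -6.66239200e-02]), 'qd': array([-0.0006752 , -0.00044312,  0.00012607, -0.00129429,  0.00168675,
       -0.00236269]), 'effort': array([-6.50668153e-04, -5.31811702e+01, -3.52733696e+01,  7.07679545e-02,
        2.44206889e-02, -4.83006556e-05]), 'eef_pos': array([ 174.92657897, -521.19284593,  215.89671085]), 'eef_rot': array([-3.14048415e+00, -1.05068785e-04,  3.23791770e-01]), 'wrist_force': array([ 0.93265088,  0.51097551, -0.01108174]), 'moment': array([ 0.00603279, -0.01652001,  0.05055601]), 'finger_gap': 93.83720346233974}
scene {'fx': 473.3472384177178, 'fy': 473.3472384177178, 'cx': 282.83878658895884, 'cy': 207.7718551754144, 'k1': -0.09558624665416575, 'rvec': array([ 1.01045476, -2.15837551,  1.30454431]), 'tvec': array([359.99424376, 249.95133214, 797.10501593])}
top {'fx': 417.3655333525906, 'fy': 417.3655333525906, 'cx': 275.48706092790013, 'cy': 205.98396228240398, 'k1': -0.019321777321091804, 'rvec': array([ 2.20839283, -2.18881968,  0.10186415]), 'tvec': array([-23.06534416, 560.55235513, 953.11512568])}
wrist {'fx': 299.14464399706304, 'fy': 299.14464399706304, 'cx': 281.9069096266279, 'cy': 209.94513799308925, 'k1': 0.008272769223574537, 'mount': array([[ 8.68144898e-04, -9.57514600e-01, -2.88383490e-01,
         8.50964241e+01],
       [ 9.99999594e-01,  7.61794103e-04,  4.81010789e-04,
        -8.47168333e-01],
       [-2.40886011e-04, -2.88383791e-01,  9.57514873e-01,
        -1.68652909e+02],
       [ 0.00000000e+00,  0.00000000e+00,  0.00000000e+00,
         1.00000000e+00]])}
```

View pics/top0.png

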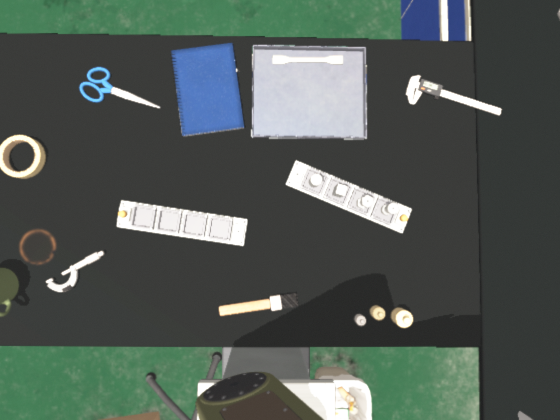

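View pics/scene0.png

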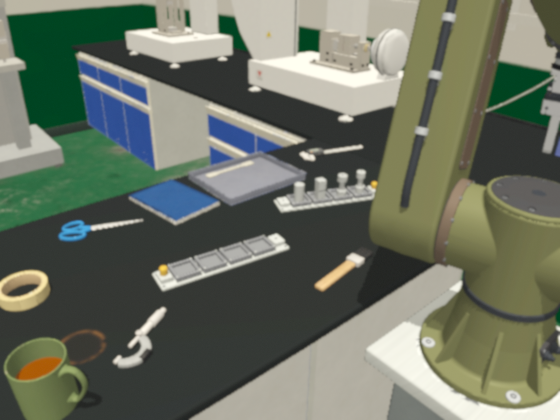

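View pics/wrist0.png

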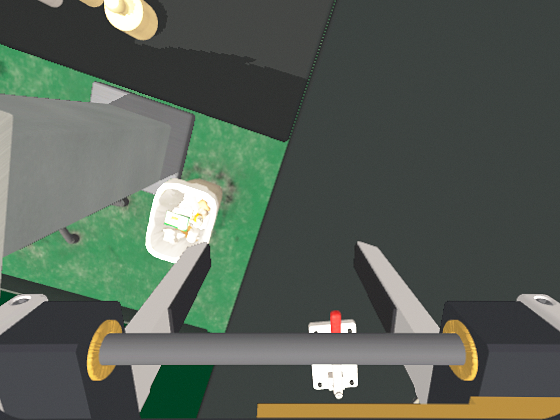

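The top view shows the full rack from (290,175) to (408,220), with its post at right (403,218). The queue rack runs from (120,213) to (245,235), with its post at left (123,214). I'll measure both next.

```bash
cat > h.py <<'E'
import numpy as np, cv2
def undist(c,uv):
    p=(np.asarray(uv,float).reshape(-1,2)-[c["cx"],c["cy"]])/[c["fx"],c["fy"]]
    q=p.copy()
    for _ in range(20): q=p/(1+c["k1"]*(q**2).sum(1,keepdims=True))
    return q
def pose(c,st=None):
    if "mount" in c:
        r,p,y=st["eef_rot"]
        from scipy.spatial.transform import Rotation as R
        T=np.eye(4);T[:3,:3]=R.from_euler('xyz',[r,p,y]).as_matrix();T[:3,3]=st["eef_pos"]
        M=T@c["mount"]; return M[:3,:3],M[:3,3]
    R=cv2.Rodrigues(c["rvec"])[0]; return R.T,-R.T@c["tvec"]
def cast(c,uv,z,st=None):
    R,o=pose(c,st); q=undist(c,uv); d=np.c_[q,np.ones(len(q))]@R.T
    return o+d*((z-o[2])/d[:,2])[:,None]
def proj(c,X,st=None):
    R,o=pose(c,st); x=(np.atleast_2d(X)-o)@R; q=x[:,:2]/x[:,2:]
    q=q*(1+c["k1"]*(q**2).sum(1,keepdims=True)); return q*[c["fx"],c["fy"]]+[c["cx"],c["cy"]]
E
python3 - <<'E'
from cell import *
from h import *
c=camera("top"); im=c["color"]; 
crop=im[150:255,105:425][:,:,::-1]
cv2.imwrite("pics/topz.png",cv2.resize(crop,None,fx=2.5,fy=2.5,interpolation=cv2.INTER_CUBIC))
hsv=cv2.cvtColor(im,cv2.COLOR_RGB2HSV)
m=((hsv[...,2]>90)*255).astype(np.uint8); m[:150]=0;m[250:]=0;m[:,:105]=0;m[:,425:]=0
cs,_=cv2.findContours(m,cv2.RETR_EXTERNAL,cv2.CHAIN_APPROX_NONE)
for k in cs:
    if cv2.contourArea(k)<800: continue
    w=cast(c,k.reshape(-1,2),6)[:,:2].astype(np.float32)
    r=cv2.minAreaRect(w); print("rack",r,cv2.boxPoints(r).round(0).tolist())
y=((hsv[...,0]>12)&(hsv[...,0]<32)&(hsv[...,1]>120)&(hsv[...,2]>90)).astype(np.uint8)
n,l,s,ce=cv2.connectedComponentsWithStats(y)
for i in range(1,n):
    if s[i,4]>8 and 150<ce[i][1]<250 and 105<ce[i][0]<425: print("post",ce[i],s[i,4],cast(c,ce[i],34))
E
```

```text
rack ((520.5057983398438, 201.98553466796875), (305.7228698730469, 67.77019500732422), 81.99517822265625) [[466.0, 55.0], [533.0, 46.0], [575.0, 349.0], [508.0, 358.0]]
rack ((586.463623046875, -192.01707458496094), (304.720458984375, 67.93263244628906), 67.71147918701172) [[497.0, -320.0], [560.0, -346.0], [676.0, -64.0], [613.0, -38.0]]
```

View pics/topz.png

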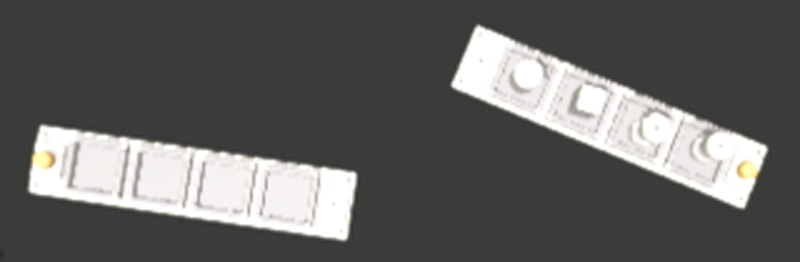

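>>> arm_command([
  {"xyz": [0.039, 0.0275, 0.004], "turn": [0, 0, 0.086]},
  {"xyz": [0.039, 0.0275, 0.004], "turn": [0, 0, 0.086]},
  {"xyz": [0.039, 0.0275, 0.004], "turn": [0, 0, 0.086]},
  {"xyz": [0.039, 0.0275, 0.004], "turn": [0, 0, 0.086]},
  {"xyz": [0.039, 0.0275, 0.004], "turn": [0, 0, 0.086]},
  {"xyz": [0.039, 0.0275, 0.004], "turn": [0, 0, 0.086]},
  {"xyz": [0.039, 0.0275, 0.004], "turn": [0, 0, 0.086]},
  {"xyz": [0.039, 0.0275, 0.004], "turn": [0, 0, 0.086]},
  {"xyz": [0.039, 0.0275, 0.004], "turn": [0, 0, 0.086]},
  {"xyz": [0.039, 0.0275, 0.004], "turn": [0, 0, 0.086]},
  {},
  {},
])

```text
validation failed for argument at $.de...
```

Run:
```python
from cell import *
from h import *
import pickle
s=read_state(); c=camera("wrist"); pickle.dump((s,c),open("w1.pkl","wb"))
print(s["eef_pos"],s["eef_rot"],s["clock"],s["joints"])
cv2.imwrite("pics/w1.png",c["color"][:,:,::-1])
# predicted row points
C=np.array([586.46,-192.02]);u=np.array([np.cos(np.radians(67.71)),np.sin(np.radians(67.71))])
for t in(-134,-90,-30,30,90): print(t,C+u*t,proj(c,[*(C+u*t),10],s).round(1))
```

```text
[ 174.93665064 -521.28992859  216.09973985] [-3.14091639e+00 -2.06114839e-05  3.23760060e-01] 0.2 [-1.31362147e+00  3.00270069e-01  1.52133729e+00 -2.52147473e-05
  1.32066143e+00 -6.65789609e-02]
-134 [ 535.63451366 -316.00697487] [[ 191.5 -268.5]]
-90 [ 552.32347932 -275.29483387] [[ 148.5 -319.3]]
-30 [ 575.08115977 -219.77827796] [[  84.2 -395.6]]
30 [ 597.83884023 -164.26172204] [[  12.  -481.9]]
90 [ 620.59652068 -108.74516613] [[ -70.1 -580.6]]
```

View pics/w1.png

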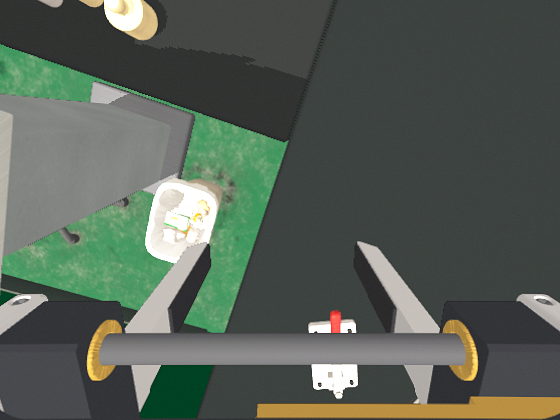

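The call was refused because of the empty rows, so the arm has not moved and the view is unchanged. I'll send it again with full rows.

>>> arm_command([
  {"xyz": [0.039, 0.0275, 0.004], "turn": [0, 0, 0.086]},
  {"xyz": [0.039, 0.0275, 0.004], "turn": [0, 0, 0.086]},
  {"xyz": [0.039, 0.0275, 0.004], "turn": [0, 0, 0.086]},
  {"xyz": [0.039, 0.0275, 0.004], "turn": [0, 0, 0.086]},
  {"xyz": [0.039, 0.0275, 0.004], "turn": [0, 0, 0.086]},
  {"xyz": [0.039, 0.0275, 0.004], "turn": [0, 0, 0.086]},
  {"xyz": [0.039, 0.0275, 0.004], "turn": [0, 0, 0.086]},
  {"xyz": [0.039, 0.0275, 0.004], "turn": [0, 0, 0.086]},
  {"xyz": [0.039, 0.0275, 0.004], "turn": [0, 0, 0.086]},
  {"xyz": [0.039, 0.0275, 0.004], "turn": [0, 0, 0.086]},
  {"xyz": [0, 0, 0], "turn": [0, 0, 0]},
  {"xyz": [0, 0, 0], "turn": [0, 0, 0]},
])

```text
clock: 1.75
eef_pos: [564.6, -246.6, 256.1]
eef_rot: [-3.141, 0.0, 1.183]
wrist_force: [0.5, -0.2, 0.0]
finger_gap: 93.7
```

```bash
cat > look.py <<'E'
from cell import *
from h import *
import pickle,sys
n=sys.argv[1]
s=read_state(); c=camera("wrist"); pickle.dump((s,c),open(n+".pkl","wb"))
print(s["eef_pos"].round(1),s["eef_rot"].round(4),s["clock"],s["joints"].round(3),s["finger_gap"])
cv2.imwrite(f"pics/{n}.png",c["color"][:,:,::-1])
C=np.array([586.46,-192.02]);u=np.array([np.cos(np.radians(67.71)),np.sin(np.radians(67.71))])
for t in(-134,-90,-30,30,90): print(t,C+u*t,proj(c,[*(C+u*t),10],s).round(1))
C=np.array([520.5,202]);u=np.array([np.cos(np.radians(82)),np.sin(np.radians(82))])
for t in(-90,-30,30,90,134): print(t,C+u*t,proj(c,[*(C+u*t),10],s).round(1))
E
python3 look.py w2
```

```text
[ 564.6 -246.6  256.1] [-3.1409e+00  1.0000e-04  1.1831e+00] 1.75 [-0.471  0.426  1.259 -0.     1.457 -0.084] 93.65099508328204
-134 [ 535.63451366 -316.00697487] [[281.6 233. ]]
-90 [ 552.32347932 -275.29483387] [[281.6 204.4]]
-30 [ 575.08115977 -219.77827796] [[281.7 162.6]]
30 [ 597.83884023 -164.26172204] [[281.8 117.1]]
90 [ 620.59652068 -108.74516613] [[281.9  67.3]]
-90 [507.97442091 112.87587381] [[110.7 -96.4]]
-30 [516.32480697 172.29195794] [[  86.5 -168. ]]
30 [524.67519303 231.70804206] [[  59.1 -249.1]]
90 [533.02557909 291.12412619] [[  27.7 -341.8]]
134 [539.14919553 334.69592121] [[   1.4 -418.9]]
```

View pics/w2.png

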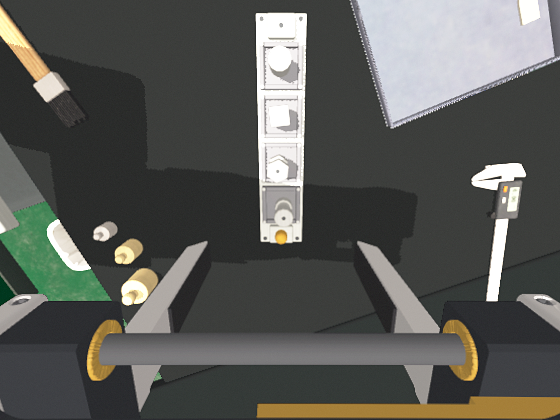

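The predicted seat pixels fit the rack, with the post at (281,237), then button, hex, square and cylinder going up the image. I'll zoom in on the specimens.

Run:
```python
from h import *
import pickle
s,c=pickle.load(open("w2.pkl","rb"))
im=c["color"][10:245,240:325][:,:,::-1]
im=np.hstack([im[:120],im[115:235]])
cv2.imwrite("pics/w2z.png",cv2.resize(im,None,fx=4.6,fy=4.6,interpolation=cv2.INTER_CUBIC))
```

```text
(no output)
```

View pics/w2z.png

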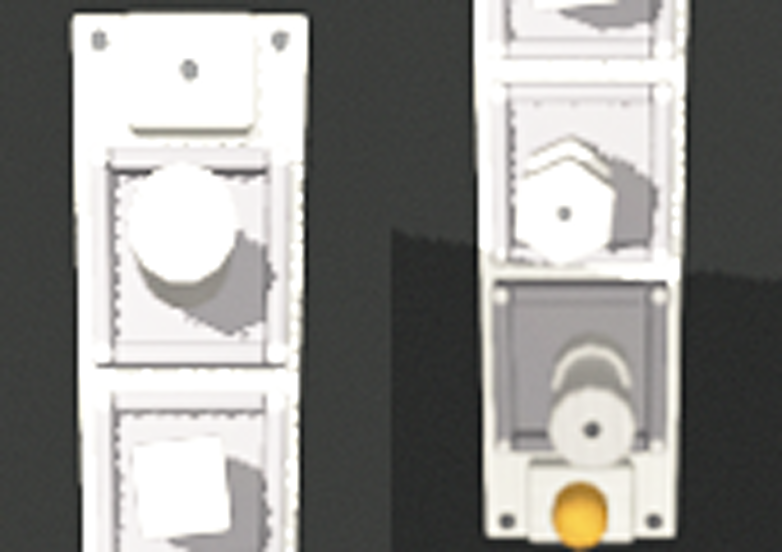

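Run:
```python
from h import *
import pickle
s,c=pickle.load(open("w2.pkl","rb"))
C=np.array([586.46,-192.02]);a=np.radians(67.71);u=np.array([np.cos(a),np.sin(a)]);v=np.array([np.sin(a),-np.cos(a)])
f=4.6
for n,X,Y,pn,z in(("cyl",183,222,0,60),("sq",180,487,0,66),("hex",565,213,1,72),("but",592,428,1,72)):
    uv=(240+(X-391*pn)/f-.4, (125 if pn else 10)+Y/f-.4)
    w=cast(c,uv,z,s)[0,:2]; d=w-C
    print(n,np.round(uv,1),w.round(1),"along",(d@u).round(1),"across",(d@v).round(1))
# square edge angle
for n,q in(("sqL",[(134,450),(143,535)]),("sqR",[(220,437),(229,527)]),("sqT",[(134,450),(220,437)]),("hexR",[(998,0),(998,0)])):
    if n=="hexR":continue
    w=cast(c,[(240+X/f,10+Y/f) for X,Y in q],66,s); d=w[1]-w[0];print(n,np.degrees(np.arctan2(d[1],d[0])),np.hypot(*d[:2]))
w=cast(c,[(240+(X-391)/f,125+Y/f) for X,Y in [(516,183),(516,240),(614,183),(614,240)]],72,s)
for d in(w[1]-w[0],w[3]-w[2]):print("hex",np.degrees(np.arctan2(d[1],d[0])),np.hypot(*d[:2]))
# floors
for nm,X,Y,pn in(("bay but",581,370,1),("bay hex",588,180,1),("bay cyl",192,265,0)):
    uv=(240+(X-391*pn)/f, (125 if pn else 10)+Y/f); d=cast(c,uv,10,s)[0,:2]-C; print(nm,d@u,d@v)
```

```text
cyl [279.4  57.9] [ 618.7 -106. ] along 91.8 across -2.7
sq [278.7 115.5] [ 595.1 -161.7] along 31.3 across -3.4
hex [277.4 170.9] [ 570.  -219.1] along -31.3 across -5.0
but [283.3 217.6] [ 554.5 -275.8] along -89.6 across 2.2
sqL -106.48170894462943 20.266974527271053
sqR -105.77840121799069 21.394628249388578
sqT -14.042282771405704 21.40949753870106
hex -112.98142662029505 14.752768721553455
hex -111.79536139148244 14.750900428440398
bay but -91.53386332577902 -0.4537837565453924
bay hex -32.102626243250086 1.5531448322803492
bay cyl 89.62842698648987 -0.20458459324944211
```

The button, hex and cylinder can be gripped at tool yaw 1.18. The square is turned about 0.115 rad from the row. I'll start with the button.

>>> arm_command([
  {"xyz": [-0.005, -0.015, -0.04], "turn": [0, 0, 0]},
  {"xyz": [-0.005, -0.014, -0.045], "turn": [0, 0, 0]},
  {"xyz": [0, 0, -0.05], "turn": [0, 0, 0]},
  {"xyz": [0, 0, -0.04], "turn": [0, 0, 0]},
  {"xyz": [0, 0, -0.018], "turn": [0, 0, 0]},
  {"xyz": [0, 0, -0.008], "turn": [0, 0, 0]},
  {"xyz": [0, 0, 0], "turn": [0, 0, 0]},
  {"xyz": [0, 0, 0], "turn": [0, 0, 0]},
], gripper=0.4, force=35)

```text
clock: 2.8
eef_pos: [555.5, -275.7, 56.9]
eef_rot: [3.14, 0.0, 1.184]
wrist_force: [0.1, 0.1, 0.4]
finger_gap: 56.4
```

```bash
python3 look.py w3 | head -1
```

```text
[ 555.5 -275.7   56.9] [3.1396e+00 3.0000e-04 1.1838e+00] 2.8 [-0.52   0.617  1.454  0.     1.068 -0.133] 56.425143261485026
```

View pics/w3.png

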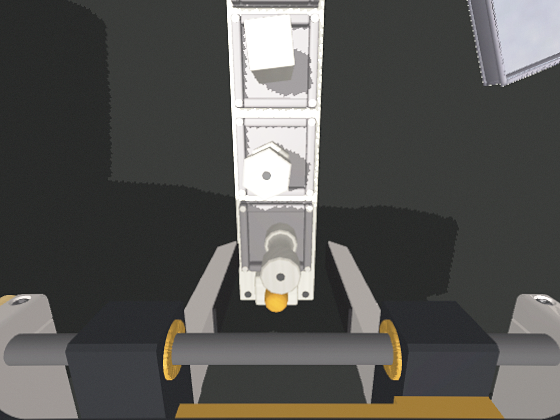

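The button's head is at (280,276), between the open fingers. I'll check its offset along the row.

Run:
```python
from h import *
import pickle
s,c=pickle.load(open("w3.pkl","rb"))
print(cast(c,[(280,276),(266,175)],72,s), s["eef_pos"], cast(c,[(269,42)],66,s))
```

```text
[[ 554.43156588 -275.66505923   72.        ]
 [ 569.84596342 -218.79288785   72.        ]] [ 555.54602389 -275.7389767    56.86140302] [[ 595.39548778 -161.5528888    66.        ]]
```

>>> arm_command([
  {"xyz": [-0.001, 0, -0.001], "turn": [0, 0, 0]},
  {"xyz": [0, 0, 0], "turn": [0, 0, 0]},
  {"xyz": [0, 0, 0], "turn": [0, 0, 0]},
  {"xyz": [0, 0, 0], "turn": [0, 0, 0]},
  {"xyz": [0, 0, 0], "turn": [0, 0, 0]},
], gripper=1)

```text
clock: 3.48
eef_pos: [554.0, -275.4, 54.5]
eef_rot: [3.142, 0.0, 1.184]
wrist_force: [0.4, 0.9, -0.3]
finger_gap: 22.0
```

>>> arm_command([
  {"xyz": [0, 0, 0], "turn": [0, 0, 0]},
  {"xyz": [0, 0, 0.01], "turn": [0, 0, 0]},
  {"xyz": [0, 0, 0.01], "turn": [0, 0, 0]},
  {"xyz": [0, 0, 0], "turn": [0, 0, 0]},
])

```text
clock: 3.98
eef_pos: [554.4, -275.7, 75.7]
eef_rot: [3.14, 0.0, 1.184]
wrist_force: [-0.5, -0.9, -1.3]
finger_gap: 22.0
```

```bash
python3 look.py w4 | head -1
```

```text
[ 554.4 -275.7   75.7] [3.1397e+00 2.0000e-04 1.1838e+00] 3.975 [-0.521  0.591  1.447  0.     1.102 -0.134] 22.031928871723675
```

View pics/w4.png

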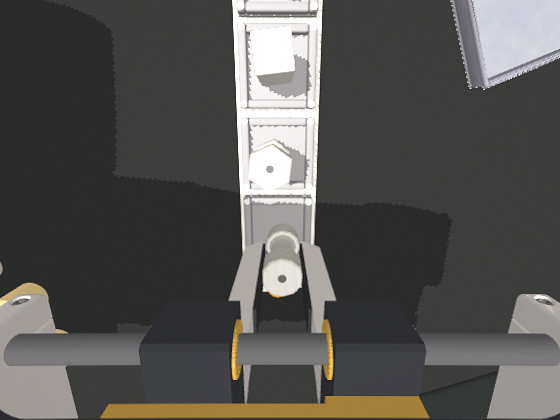

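>>> arm_command([
  {"xyz": [0, 0, 0.04], "turn": [0, 0, 0]},
  {"xyz": [0, 0, 0.045], "turn": [0, 0, 0]},
  {"xyz": [-0.0046, 0.0389, 0], "turn": [0, 0, 0.0247]},
  {"xyz": [-0.0046, 0.0389, 0], "turn": [0, 0, 0.0247]},
  {"xyz": [-0.0046, 0.0389, 0], "turn": [0, 0, 0.0247]},
  {"xyz": [-0.0046, 0.0389, 0], "turn": [0, 0, 0.0247]},
  {"xyz": [-0.0046, 0.0389, 0], "turn": [0, 0, 0.0247]},
  {"xyz": [-0.0046, 0.0389, 0], "turn": [0, 0, 0.0247]},
  {"xyz": [-0.0046, 0.0389, 0], "turn": [0, 0, 0.0247]},
  {"xyz": [-0.0046, 0.0389, 0], "turn": [0, 0, 0.0247]},
  {"xyz": [-0.0046, 0.0389, 0], "turn": [0, 0, 0.0247]},
  {"xyz": [-0.0046, 0.0389, 0], "turn": [0, 0, 0.0247]},
])

```text
clock: 5.52
eef_pos: [507.6, 114.8, 159.3]
eef_rot: [-3.141, 0.0, 1.432]
wrist_force: [-0.1, 0.9, -1.1]
finger_gap: 22.4
```

>>> arm_command([
  {"xyz": [0, 0, 0], "turn": [0, 0, 0]},
  {"xyz": [0, 0, 0], "turn": [0, 0, 0]},
])

```text
clock: 5.78
eef_pos: [507.9, 113.3, 159.3]
eef_rot: [-3.141, 0.0, 1.431]
wrist_force: [0.1, -1.2, -1.4]
finger_gap: 22.2
```

```bash
python3 look.py w5 | grep -v '\[5[3-9].*-[12]'
```

```text
[507.9 113.3 159.3] [-3.1413e+00  3.0000e-04  1.4308e+00] 5.775 [ 0.149  0.29   1.673 -0.     1.179  0.289] 22.18025108615209
-134 [ 535.63451366 -316.00697487] [[339.9 472.9]]
-90 [ 552.32347932 -275.29483387] [[348.9 452. ]]
-30 [ 575.08115977 -219.77827796] [[362.1 421.7]]
30 [ 597.83884023 -164.26172204] [[376.3 389. ]]
90 [ 620.59652068 -108.74516613] [[391.8 353.6]]
-90 [507.97442091 112.87587381] [[281.8 201.3]]
-30 [516.32480697 172.29195794] [[281.8 145.7]]
30 [524.67519303 231.70804206] [[281.8  83.4]]
90 [533.02557909 291.12412619] [[281.9  13. ]]
134 [539.14919553 334.69592121] [[281.9 -44.9]]
```

View pics/w5.png

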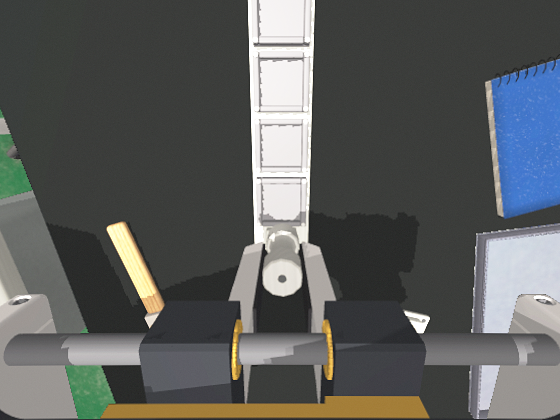

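The bays line up with the predicted centres to about 1 px. I'll lower the button now.

>>> arm_command([
  {"xyz": [0, 0, -0.04], "turn": [0, 0, 0]},
  {"xyz": [0, 0, -0.035], "turn": [0, 0, 0]},
  {"xyz": [0, 0, -0.018], "turn": [0, 0, 0]},
  {"xyz": [0, 0, -0.007], "turn": [0, 0, 0]},
  {"xyz": [0, 0, -0.003], "turn": [0, 0, 0]},
  {"xyz": [0, 0, -0.001], "turn": [0, 0, 0]},
  {"xyz": [0, 0, -0.001], "turn": [0, 0, 0]},
  {"xyz": [0, 0, 0], "turn": [0, 0, 0]},
])

```text
clock: 6.82
eef_pos: [508.1, 113.6, 54.7]
eef_rot: [3.141, -0.0, 1.431]
wrist_force: [0.7, 0.7, -2.3]
finger_gap: 22.2
```

>>> arm_command([
  {"xyz": [0, 0, -0.0005], "turn": [0, 0, 0]},
  {"xyz": [0, 0, 0], "turn": [0, 0, 0]},
])

```text
clock: 7.08
eef_pos: [508.3, 113.7, 54.4]
eef_rot: [3.141, -0.0, 1.431]
wrist_force: [-0.5, -0.4, 4.8]
finger_gap: 22.1
```

>>> arm_command([
  {"xyz": [0, 0, -0.0005], "turn": [0, 0, 0]},
  {"xyz": [0, 0, 0], "turn": [0, 0, 0]},
])

```text
clock: 7.32
eef_pos: [508.4, 113.7, 54.4]
eef_rot: [3.14, -0.0, 1.431]
wrist_force: [-3.1, -1.1, 10.4]
finger_gap: 22.0
```

>>> arm_command([
  {"xyz": [0, 0, 0.0005], "turn": [0, 0, 0]},
  {"xyz": [0, 0, 0], "turn": [0, 0, 0]},
  {"xyz": [0, 0, 0], "turn": [0, 0, 0]},
  {"xyz": [0, 0, 0], "turn": [0, 0, 0]},
  {"xyz": [0, 0, 0.02], "turn": [0, 0, 0]},
  {"xyz": [0, 0, 0.035], "turn": [0, 0, 0]},
  {"xyz": [0, 0, 0.045], "turn": [0, 0, 0]},
], gripper=0.4)

```text
clock: 8.2
eef_pos: [507.5, 113.5, 154.4]
eef_rot: [-3.14, 0.001, 1.431]
wrist_force: [-0.2, 0.4, -0.2]
finger_gap: 56.4
```

```bash
python3 look.py w6 | head -1
```

```text
[507.5 113.5 154.4] [-3.1399e+00  5.0000e-04  1.4308e+00] 8.2 [ 0.15   0.295  1.678 -0.     1.17   0.29 ] 56.374037024349
```

View pics/w6.png

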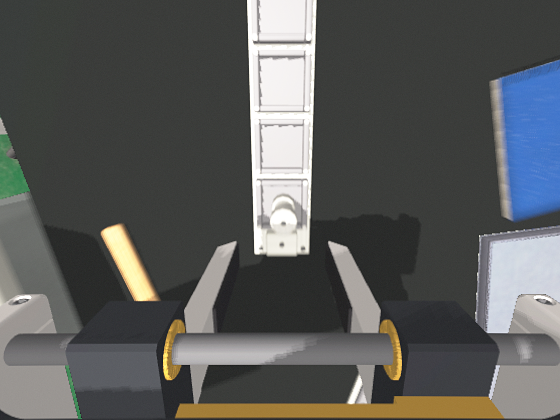

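The button stands in the last seat at about (283,215), and the fingers are clear. Next is the hex.

>>> arm_command([
  {"xyz": [0.0069, -0.0369, 0], "turn": [0, 0, -0.0275]},
  {"xyz": [0.0069, -0.0369, 0], "turn": [0, 0, -0.0275]},
  {"xyz": [0.0069, -0.0369, 0], "turn": [0, 0, -0.0275]},
  {"xyz": [0.0069, -0.0369, 0], "turn": [0, 0, -0.0275]},
  {"xyz": [0.0069, -0.0369, 0], "turn": [0, 0, -0.0275]},
  {"xyz": [0.0069, -0.0369, 0], "turn": [0, 0, -0.0275]},
  {"xyz": [0.0069, -0.0369, 0], "turn": [0, 0, -0.0275]},
  {"xyz": [0.0069, -0.0369, 0], "turn": [0, 0, -0.0275]},
  {"xyz": [0.0069, -0.0369, 0], "turn": [0, 0, -0.0275]},
  {"xyz": [0, 0, -0.02], "turn": [0, 0, 0]},
  {"xyz": [0, 0, -0.04], "turn": [0, 0, 0]},
  {"xyz": [0, 0, 0], "turn": [0, 0, 0]},
])

```text
clock: 9.75
eef_pos: [568.7, -218.0, 91.3]
eef_rot: [-3.136, -0.0, 1.183]
wrist_force: [-0.3, 0.5, 0.3]
finger_gap: 56.0
```

```bash
python3 look.py w7 | head -1
```

```text
[ 568.7 -218.    91.3] [-3.1362e+00 -3.0000e-04  1.1831e+00] 9.75 [-0.426  0.556  1.463  0.     1.128 -0.038] 55.96220649530298
```

View pics/w7.png

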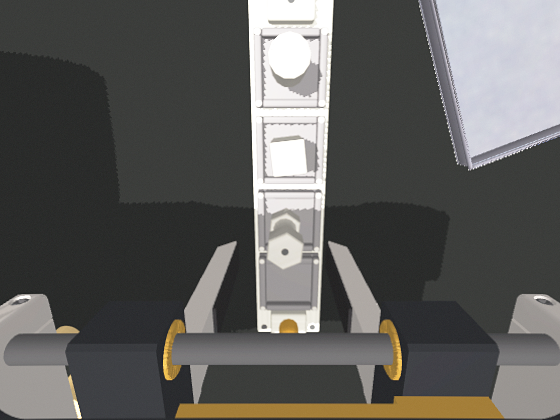

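>>> arm_command([
  {"xyz": [0, 0, -0.025], "turn": [0, 0, 0]},
  {"xyz": [0, 0, -0.011], "turn": [0, 0, 0]},
  {"xyz": [0, 0, -0.0035], "turn": [0, 0, 0]},
  {"xyz": [0, 0, 0], "turn": [0, 0, 0]},
  {"xyz": [0, 0, 0], "turn": [0, 0, 0]},
  {"xyz": [0, 0, 0], "turn": [0, 0, 0]},
])

```text
clock: 10.55
eef_pos: [570.3, -218.6, 55.0]
eef_rot: [3.141, 0.0, 1.183]
wrist_force: [0.3, -0.1, 0.7]
finger_gap: 56.5
```

```bash
python3 look.py w8 | head -1
```

```text
[ 570.3 -218.6   55. ] [3.1409 0.     1.1833] 10.55 [-0.426  0.602  1.484 -0.     1.055 -0.038] 56.53544648111118
```

View pics/w8.png

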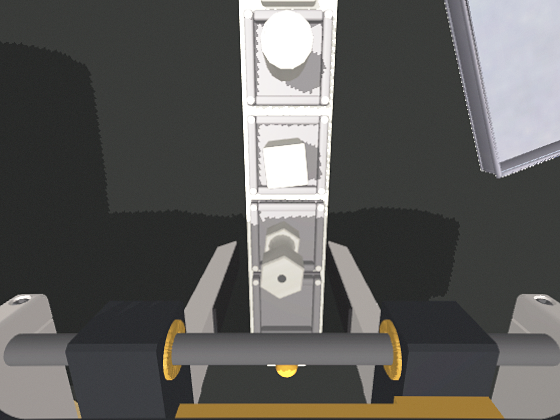

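The hex is centred at (282,279). I'll close on it and lift.

>>> arm_command([
  {"xyz": [0, 0, 0], "turn": [0, 0, 0]},
  {"xyz": [0, 0, 0], "turn": [0, 0, 0]},
  {"xyz": [0, 0, 0], "turn": [0, 0, 0]},
  {"xyz": [0, 0, 0], "turn": [0, 0, 0]},
  {"xyz": [0, 0, 0], "turn": [0, 0, 0]},
  {"xyz": [0, 0, 0], "turn": [0, 0, 0]},
  {"xyz": [0, 0, 0.02], "turn": [0, 0, 0]},
  {"xyz": [0, 0, 0], "turn": [0, 0, 0]},
], gripper=1)

```text
clock: 11.6
eef_pos: [571.0, -218.9, 76.7]
eef_rot: [3.138, 0.0, 1.183]
wrist_force: [-0.6, -0.7, -2.2]
finger_gap: 24.1
```

```bash
python3 look.py w9 | head -1
```

```text
[ 571.  -218.9   76.7] [3.1382e+00 1.0000e-04 1.1833e+00] 11.6 [-0.426  0.574  1.472  0.     1.092 -0.038] 24.071148870486706
```

View pics/w9.png

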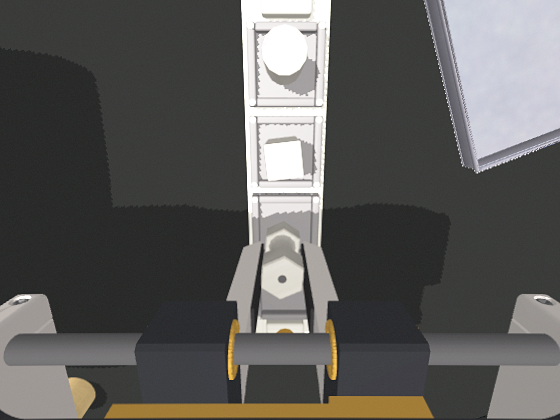

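The hex is held square on its flats, with a 24.1 mm gap. I'll carry it to the second seat.

>>> arm_command([
  {"xyz": [0, 0, 0.04], "turn": [0, 0, 0]},
  {"xyz": [0, 0, 0.045], "turn": [0, 0, 0]},
  {"xyz": [-0.0054, 0.0391, 0], "turn": [0, 0, 0.0248]},
  {"xyz": [-0.0054, 0.0391, 0], "turn": [0, 0, 0.0248]},
  {"xyz": [-0.0054, 0.0391, 0], "turn": [0, 0, 0.0248]},
  {"xyz": [-0.0054, 0.0391, 0], "turn": [0, 0, 0.0248]},
  {"xyz": [-0.0054, 0.0391, 0], "turn": [0, 0, 0.0248]},
  {"xyz": [-0.0054, 0.0391, 0], "turn": [0, 0, 0.0248]},
  {"xyz": [-0.0054, 0.0391, 0], "turn": [0, 0, 0.0248]},
  {"xyz": [-0.0054, 0.0391, 0], "turn": [0, 0, 0.0248]},
  {"xyz": [-0.0054, 0.0391, 0], "turn": [0, 0, 0.0248]},
  {"xyz": [-0.0054, 0.0391, 0], "turn": [0, 0, 0.0248]},
])

```text
clock: 13.15
eef_pos: [515.6, 173.7, 159.3]
eef_rot: [-3.141, 0.0, 1.432]
wrist_force: [0.1, 0.3, -1.7]
finger_gap: 24.3
```

>>> arm_command([
  {"xyz": [0, 0, 0], "turn": [0, 0, 0]},
  {"xyz": [0, 0, 0], "turn": [0, 0, 0]},
  {"xyz": [0, 0, -0.02], "turn": [0, 0, 0]},
  {"xyz": [0, 0, -0.03], "turn": [0, 0, 0]},
])

```text
clock: 13.65
eef_pos: [516.7, 171.5, 109.5]
eef_rot: [3.14, -0.001, 1.43]
wrist_force: [0.2, -0.5, -2.1]
finger_gap: 24.7
```

```bash
python3 look.py w10 | sed -n '1p;7,11p'
```

```text
[516.7 171.5 109.5] [ 3.1399e+00 -6.0000e-04  1.4297e+00] 13.65 [ 0.253  0.399  1.652 -0.     1.089  0.394] 24.677088097382647
-90 [507.97442091 112.87587381] [[280.9 271.4]]
-30 [516.32480697 172.29195794] [[280.8 214. ]]
30 [524.67519303 231.70804206] [[280.7 149.1]]
90 [533.02557909 291.12412619] [[280.6  75. ]]
134 [539.14919553 334.69592121] [[280.5  13.4]]
```

View pics/w10.png

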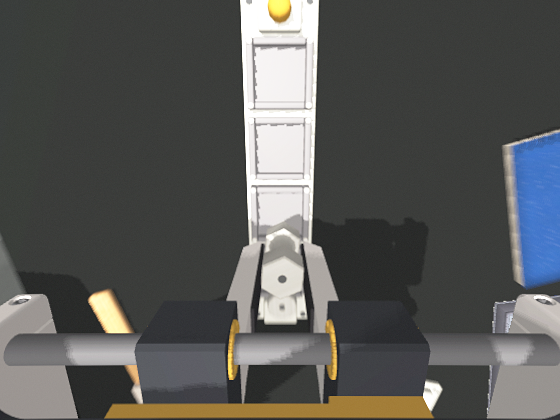

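>>> arm_command([
  {"xyz": [0, 0, -0.033], "turn": [0, 0, 0]},
  {"xyz": [0, 0, -0.013], "turn": [0, 0, 0]},
  {"xyz": [0, 0, -0.005], "turn": [0, 0, 0]},
  {"xyz": [0, 0, -0.002], "turn": [0, 0, 0]},
  {"xyz": [0, 0, -0.001], "turn": [0, 0, 0]},
  {"xyz": [0, 0, -0.0005], "turn": [0, 0, 0]},
  {"xyz": [0, 0, 0], "turn": [0, 0, 0]},
])

```text
clock: 14.58
eef_pos: [516.2, 172.5, 55.2]
eef_rot: [3.141, -0.0, 1.431]
wrist_force: [0.1, -0.5, -2.5]
finger_gap: 24.2
```

>>> arm_command([
  {"xyz": [0, 0, -0.0005], "turn": [0, 0, 0]},
  {"xyz": [0, 0, 0], "turn": [0, 0, 0]},
])

```text
clock: 14.82
eef_pos: [516.1, 172.5, 54.5]
eef_rot: [-3.142, 0.0, 1.431]
wrist_force: [0.3, -0.0, -1.4]
finger_gap: 23.7
```

>>> arm_command([
  {"xyz": [0, 0, -0.0005], "turn": [0, 0, 0]},
  {"xyz": [0, 0, 0], "turn": [0, 0, 0]},
])

```text
clock: 15.08
eef_pos: [516.2, 172.5, 54.4]
eef_rot: [3.141, -0.0, 1.431]
wrist_force: [-2.5, -0.9, 6.2]
finger_gap: 24.0
```

>>> arm_command([
  {"xyz": [0, 0, -0.0005], "turn": [0, 0, 0]},
  {"xyz": [0, 0, 0], "turn": [0, 0, 0]},
])

```text
clock: 15.32
eef_pos: [516.3, 172.6, 54.4]
eef_rot: [3.141, -0.0, 1.431]
wrist_force: [-4.1, -0.3, 11.3]
finger_gap: 24.0
```

Contact. I'll release, lift, and move over to the square, turned to its sides.

>>> arm_command([
  {"xyz": [0, 0, 0.0005], "turn": [0, 0, 0]},
  {"xyz": [0, 0, 0], "turn": [0, 0, 0]},
  {"xyz": [0, 0, 0], "turn": [0, 0, 0]},
  {"xyz": [0, 0, 0], "turn": [0, 0, 0]},
  {"xyz": [0, 0, 0.02], "turn": [0, 0, 0]},
  {"xyz": [0, 0, 0.035], "turn": [0, 0, 0]},
  {"xyz": [0, 0, 0.045], "turn": [0, 0, 0]},
  {"xyz": [0, 0, 0], "turn": [0, 0, 0]},
], gripper=0.4)

```text
clock: 16.32
eef_pos: [517.4, 172.9, 157.1]
eef_rot: [3.136, -0.002, 1.431]
wrist_force: [-0.5, 1.0, -0.1]
finger_gap: 56.5
```

```bash
python3 look.py w11 | sed -n '1p;7,11p'
```

```text
[517.4 172.9 157.1] [ 3.1363e+00 -2.2000e-03  1.4314e+00] 16.325 [ 0.255  0.342  1.608 -0.     1.185  0.395] 56.48161865781422
-90 [507.97442091 112.87587381] [[280.  252.7]]
-30 [516.32480697 172.29195794] [[280.  202.4]]
30 [524.67519303 231.70804206] [[279.9 146.5]]
90 [533.02557909 291.12412619] [[279.9  83.9]]
134 [539.14919553 334.69592121] [[279.8  32.9]]
```

View pics/w11.png

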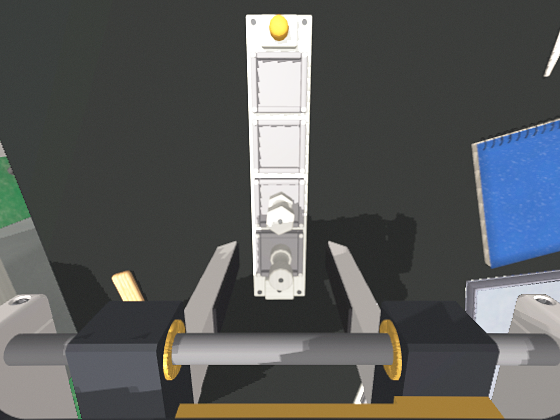

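>>> arm_command([
  {"xyz": [0.0088, -0.0371, 0], "turn": [0, 0, -0.015]},
  {"xyz": [0.0088, -0.0371, 0], "turn": [0, 0, -0.015]},
  {"xyz": [0.0088, -0.0371, 0], "turn": [0, 0, -0.015]},
  {"xyz": [0.0088, -0.0371, 0], "turn": [0, 0, -0.015]},
  {"xyz": [0.0088, -0.0371, 0], "turn": [0, 0, -0.015]},
  {"xyz": [0.0088, -0.0371, 0], "turn": [0, 0, -0.015]},
  {"xyz": [0.0088, -0.0371, 0], "turn": [0, 0, -0.015]},
  {"xyz": [0.0088, -0.0371, 0], "turn": [0, 0, -0.015]},
  {"xyz": [0.0088, -0.0371, 0], "turn": [0, 0, -0.015]},
  {"xyz": [0, 0, -0.02], "turn": [0, 0, 0]},
  {"xyz": [0, 0, -0.03], "turn": [0, 0, 0]},
  {"xyz": [0, 0, 0], "turn": [0, 0, 0]},
])

```text
clock: 17.88
eef_pos: [593.7, -161.0, 100.6]
eef_rot: [-3.136, -0.0, 1.296]
wrist_force: [0.3, 0.3, 0.2]
finger_gap: 56.8
```

>>> arm_command([
  {"xyz": [0, 0, 0], "turn": [0, 0, 0]},
  {"xyz": [0, 0, 0], "turn": [0, 0, 0]},
])

```text
clock: 18.12
eef_pos: [595.7, -161.4, 105.0]
eef_rot: [3.14, 0.0, 1.296]
wrist_force: [0.1, -0.7, -0.4]
finger_gap: 56.7
```

```bash
python3 look.py w12 | sed -n '1p;2,6p'
```

```text
[ 595.7 -161.4  105. ] [3.1400e+00 1.0000e-04 1.2965e+00] 18.125 [-0.324  0.552  1.433  0.     1.155 -0.05 ] 56.659384004942304
-134 [ 535.63451366 -316.00697487] [[266.7 361.2]]
-90 [ 552.32347932 -275.29483387] [[271. 327.]]
-30 [ 575.08115977 -219.77827796] [[277.4 275.8]]
30 [ 597.83884023 -164.26172204] [[284.6 218.4]]
90 [ 620.59652068 -108.74516613] [[292.7 153.4]]
```

View pics/w12.png

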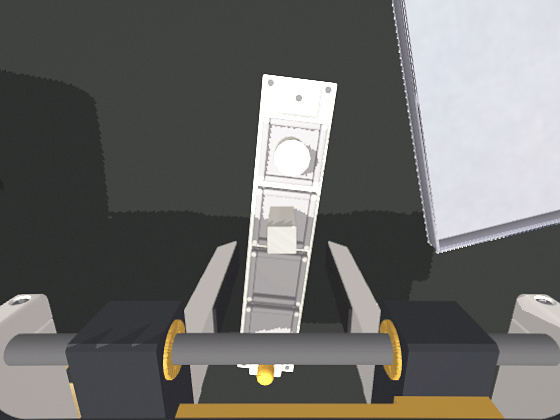

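The square is centred at (282,240) with its sides true to the jaws. In the earlier queue view, the hex and button both stand in their seats.

>>> arm_command([
  {"xyz": [0, 0, -0.03], "turn": [0, 0, 0]},
  {"xyz": [0, 0, -0.02], "turn": [0, 0, 0]},
  {"xyz": [0, 0, -0.009], "turn": [0, 0, 0]},
  {"xyz": [0, 0, -0.004], "turn": [0, 0, 0]},
  {"xyz": [0, 0, 0], "turn": [0, 0, 0]},
  {"xyz": [0, 0, 0], "turn": [0, 0, 0]},
])

```text
clock: 18.92
eef_pos: [595.6, -161.5, 41.6]
eef_rot: [3.141, 0.0, 1.296]
wrist_force: [0.2, 0.0, -0.8]
finger_gap: 56.5
```

```bash
python3 look.py w13 | sed -n '1p'
```

```text
[ 595.6 -161.5   41.6] [3.1406e+00 1.0000e-04 1.2963e+00] 18.925 [-0.324  0.632  1.47  -0.     1.038 -0.05 ] 56.53401780797209
```

View pics/w13.png

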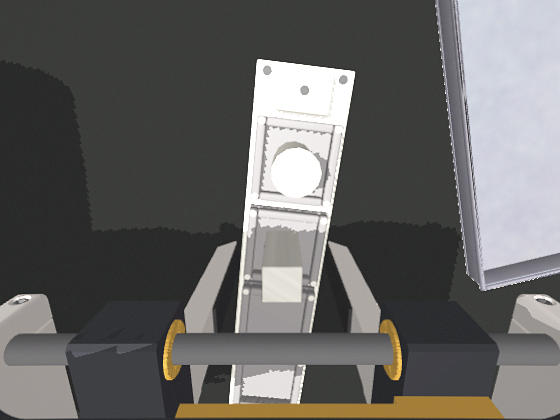

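>>> arm_command([
  {"xyz": [0, 0, 0], "turn": [0, 0, 0]},
  {"xyz": [0, 0, 0], "turn": [0, 0, 0]},
  {"xyz": [0, 0, 0], "turn": [0, 0, 0]},
  {"xyz": [0, 0, 0], "turn": [0, 0, 0]},
  {"xyz": [0, 0, 0], "turn": [0, 0, 0]},
  {"xyz": [0, 0, 0], "turn": [0, 0, 0]},
], gripper=1)

```text
clock: 19.73
eef_pos: [595.3, -161.4, 41.0]
eef_rot: [3.142, 0.0, 1.296]
wrist_force: [0.6, -0.3, 0.1]
finger_gap: 21.7
```

>>> arm_command([
  {"xyz": [0, 0, 0.02], "turn": [0, 0, 0]},
  {"xyz": [0, 0, 0], "turn": [0, 0, 0]},
])

```text
clock: 19.98
eef_pos: [596.3, -161.7, 63.2]
eef_rot: [3.138, 0.0, 1.296]
wrist_force: [0.3, -0.1, -1.6]
finger_gap: 22.0
```

```bash
python3 look.py w14 | sed -n '1p'
```

```text
[ 596.3 -161.7   63.2] [3.1382e+00 2.0000e-04 1.2963e+00] 19.975 [-0.324  0.604  1.459  0.     1.075 -0.05 ] 21.9623096454199
```

View pics/w14.png

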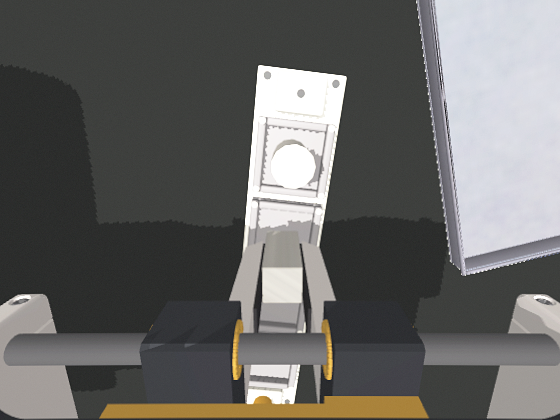

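The square is held at a 22 mm gap. I'll carry it to the third seat.

>>> arm_command([
  {"xyz": [0, 0, 0.04], "turn": [0, 0, 0]},
  {"xyz": [0, 0, 0.045], "turn": [0, 0, 0]},
  {"xyz": [-0.0071, 0.0393, 0], "turn": [0, 0, 0.0135]},
  {"xyz": [-0.0071, 0.0393, 0], "turn": [0, 0, 0.0135]},
  {"xyz": [-0.0071, 0.0393, 0], "turn": [0, 0, 0.0135]},
  {"xyz": [-0.0071, 0.0393, 0], "turn": [0, 0, 0.0135]},
  {"xyz": [-0.0071, 0.0393, 0], "turn": [0, 0, 0.0135]},
  {"xyz": [-0.0071, 0.0393, 0], "turn": [0, 0, 0.0135]},
  {"xyz": [-0.0071, 0.0393, 0], "turn": [0, 0, 0.0135]},
  {"xyz": [-0.0071, 0.0393, 0], "turn": [0, 0, 0.0135]},
  {"xyz": [-0.0071, 0.0393, 0], "turn": [0, 0, 0.0135]},
  {"xyz": [-0.0071, 0.0393, 0], "turn": [0, 0, 0.0135]},
])

```text
clock: 21.52
eef_pos: [523.8, 232.8, 145.8]
eef_rot: [-3.141, 0.0, 1.432]
wrist_force: [0.7, 0.2, -1.0]
finger_gap: 21.9
```

>>> arm_command([
  {"xyz": [0, 0, 0], "turn": [0, 0, 0]},
  {"xyz": [0, 0, 0], "turn": [0, 0, 0]},
  {"xyz": [0, 0, -0.02], "turn": [0, 0, 0]},
  {"xyz": [0, 0, -0.03], "turn": [0, 0, 0]},
  {"xyz": [0, 0, 0], "turn": [0, 0, 0]},
])

```text
clock: 22.15
eef_pos: [523.6, 230.2, 94.2]
eef_rot: [-3.138, 0.002, 1.43]
wrist_force: [-0.1, -0.0, -1.0]
finger_gap: 22.0
```

```bash
python3 look.py w15 | sed -n '1p;7,11p'
```

```text
[523.6 230.2  94.2] [-3.1381e+00  1.9000e-03  1.4298e+00] 22.15 [ 0.35   0.477  1.578 -0.     1.091  0.491] 21.953378546971194
-90 [507.97442091 112.87587381] [[282.8 331.3]]
-30 [516.32480697 172.29195794] [[282.9 278. ]]
30 [524.67519303 231.70804206] [[282.9 217.9]]
90 [533.02557909 291.12412619] [[282.9 149.5]]
134 [539.14919553 334.69592121] [[283.   92.7]]
```

View pics/w15.png

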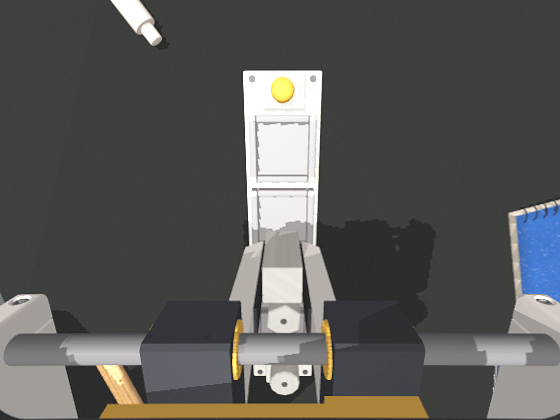

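The square is over the third bay, and the bay ahead of it centres near (283,150), as predicted. I'll lower it.

>>> arm_command([
  {"xyz": [0, 0, -0.033], "turn": [0, 0, 0]},
  {"xyz": [0, 0, -0.013], "turn": [0, 0, 0]},
  {"xyz": [0, 0, -0.005], "turn": [0, 0, 0]},
  {"xyz": [0, 0, -0.002], "turn": [0, 0, 0]},
  {"xyz": [0, 0, -0.001], "turn": [0, 0, 0]},
  {"xyz": [0, 0, -0.0005], "turn": [0, 0, 0]},
  {"xyz": [0, 0, 0], "turn": [0, 0, 0]},
  {"xyz": [0, 0, -0.0005], "turn": [0, 0, 0]},
  {"xyz": [0, 0, 0], "turn": [0, 0, 0]},
])

```text
clock: 23.32
eef_pos: [524.3, 231.6, 41.0]
eef_rot: [3.142, -0.0, 1.431]
wrist_force: [-0.0, -0.3, -2.0]
finger_gap: 21.8
```

>>> arm_command([
  {"xyz": [0, 0, -0.0005], "turn": [0, 0, 0]},
  {"xyz": [0, 0, 0], "turn": [0, 0, 0]},
])

```text
clock: 23.58
eef_pos: [524.3, 231.6, 40.9]
eef_rot: [3.142, -0.0, 1.431]
wrist_force: [-3.0, -1.5, 4.9]
finger_gap: 21.8
```

>>> arm_command([
  {"xyz": [0, 0, 0.0005], "turn": [0, 0, 0]},
  {"xyz": [0, 0, 0], "turn": [0, 0, 0]},
  {"xyz": [0, 0, 0], "turn": [0, 0, 0]},
  {"xyz": [0, 0, 0], "turn": [0, 0, 0]},
  {"xyz": [0, 0, 0.02], "turn": [0, 0, 0]},
  {"xyz": [0, 0, 0.04], "turn": [0, 0, 0]},
  {"xyz": [0, 0, 0.045], "turn": [0, 0, 0]},
  {"xyz": [0, 0, 0], "turn": [0, 0, 0]},
], gripper=0.4)

```text
clock: 24.58
eef_pos: [525.6, 232.1, 149.4]
eef_rot: [3.136, -0.003, 1.431]
wrist_force: [0.2, -0.2, -0.1]
finger_gap: 56.5
```

```bash
python3 look.py w16 | sed -n '1p;7,11p'
```

```text
[525.6 232.1 149.4] [ 3.1363e+00 -2.8000e-03  1.4314e+00] 24.575 [0.352 0.412 1.531 0.    1.192 0.492] 56.52255159876634
-90 [507.97442091 112.87587381] [[280.2 302. ]]
-30 [516.32480697 172.29195794] [[280.2 255.6]]
30 [524.67519303 231.70804206] [[280.1 204.2]]
90 [533.02557909 291.12412619] [[280.1 147. ]]
134 [539.14919553 334.69592121] [[280.  100.7]]
```

View pics/w16.png

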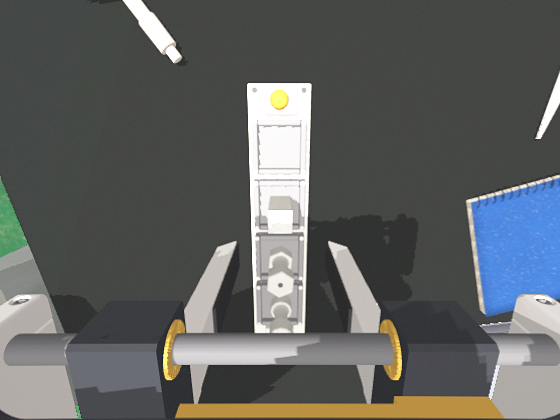

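>>> arm_command([
  {"xyz": [0.0105, -0.0375, 0], "turn": [0, 0, -0.0275]},
  {"xyz": [0.0105, -0.0375, 0], "turn": [0, 0, -0.0275]},
  {"xyz": [0.0105, -0.0375, 0], "turn": [0, 0, -0.0275]},
  {"xyz": [0.0105, -0.0375, 0], "turn": [0, 0, -0.0275]},
  {"xyz": [0.0105, -0.0375, 0], "turn": [0, 0, -0.0275]},
  {"xyz": [0.0105, -0.0375, 0], "turn": [0, 0, -0.0275]},
  {"xyz": [0.0105, -0.0375, 0], "turn": [0, 0, -0.0275]},
  {"xyz": [0.0105, -0.0375, 0], "turn": [0, 0, -0.0275]},
  {"xyz": [0.0105, -0.0375, 0], "turn": [0, 0, -0.0275]},
  {"xyz": [0, 0, -0.02], "turn": [0, 0, 0]},
  {"xyz": [0, 0, -0.02], "turn": [0, 0, 0]},
  {"xyz": [0, 0, 0], "turn": [0, 0, 0]},
])

```text
clock: 26.12
eef_pos: [617.5, -105.7, 103.1]
eef_rot: [-3.137, 0.001, 1.184]
wrist_force: [-0.2, 0.4, -0.6]
finger_gap: 56.3
```

>>> arm_command([
  {"xyz": [0, 0, 0], "turn": [0, 0, 0]},
  {"xyz": [0, 0, 0], "turn": [0, 0, 0]},
])

```text
clock: 26.38
eef_pos: [619.1, -105.9, 106.6]
eef_rot: [3.141, -0.0, 1.184]
wrist_force: [0.3, -0.0, 0.3]
finger_gap: 56.2
```

```bash
python3 look.py w17 | sed -n '1p;2,6p'
```

```text
[ 619.1 -105.9  106.6] [ 3.1406e+00 -2.0000e-04  1.1840e+00] 26.375 [-0.228  0.573  1.396 -0.     1.171  0.159] 56.21994200685603
-134 [ 535.63451366 -316.00697487] [[283.4 403.6]]
-90 [ 552.32347932 -275.29483387] [[283.5 372.7]]
-30 [ 575.08115977 -219.77827796] [[283.8 326.6]]
30 [ 597.83884023 -164.26172204] [[284.1 275.3]]
90 [ 620.59652068 -108.74516613] [[284.4 217.8]]
```

View pics/w17.png

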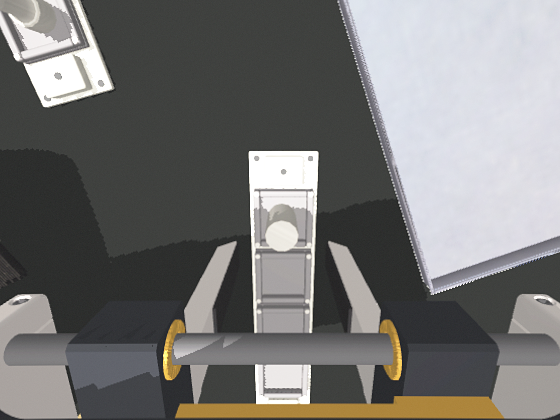

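The square stands in seat three at (280,213). The cylinder is centred at (282,236), so I'll go down, close and lift.

>>> arm_command([
  {"xyz": [0, 0, -0.034], "turn": [0, 0, 0]},
  {"xyz": [0, 0, -0.02], "turn": [0, 0, 0]},
  {"xyz": [0, 0, -0.009], "turn": [0, 0, 0]},
  {"xyz": [0, 0, -0.004], "turn": [0, 0, 0]},
  {"xyz": [0, 0, 0], "turn": [0, 0, 0]},
  {"xyz": [0, 0, 0], "turn": [0, 0, 0]},
])

```text
clock: 27.18
eef_pos: [619.1, -106.0, 39.7]
eef_rot: [3.141, -0.0, 1.184]
wrist_force: [-0.0, 0.3, -0.2]
finger_gap: 56.1
```

>>> arm_command([
  {"xyz": [0, 0, 0], "turn": [0, 0, 0]},
  {"xyz": [0, 0, 0], "turn": [0, 0, 0]},
  {"xyz": [0, 0, 0], "turn": [0, 0, 0]},
  {"xyz": [0, 0, 0], "turn": [0, 0, 0]},
  {"xyz": [0, 0, 0], "turn": [0, 0, 0]},
  {"xyz": [0, 0, 0], "turn": [0, 0, 0]},
], gripper=1)

```text
clock: 27.92
eef_pos: [618.8, -105.9, 39.0]
eef_rot: [3.142, -0.0, 1.184]
wrist_force: [0.1, 0.0, 0.5]
finger_gap: 25.8
```

>>> arm_command([
  {"xyz": [0, 0, 0.02], "turn": [0, 0, 0]},
  {"xyz": [0, 0, 0], "turn": [0, 0, 0]},
])

```text
clock: 28.18
eef_pos: [619.8, -106.2, 61.2]
eef_rot: [3.138, -0.001, 1.184]
wrist_force: [-0.6, 0.3, -1.8]
finger_gap: 25.3
```

```bash
python3 look.py w18 | sed -n '1p'
```

```text
[ 619.8 -106.2   61.2] [ 3.1382e+00 -6.0000e-04  1.1838e+00] 28.175 [-0.228  0.628  1.424  0.     1.086  0.159] 25.300952683391966
```

View pics/w18.png

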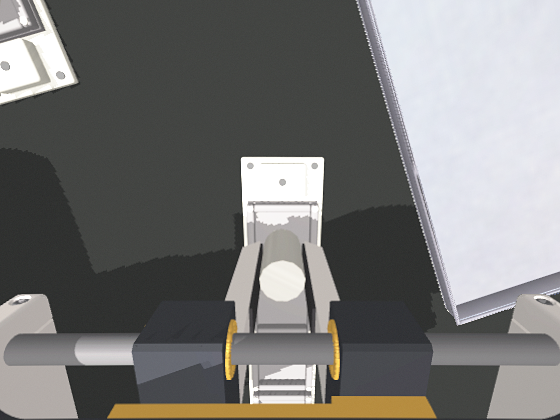

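The cylinder is held and upright. I'll carry it to the first seat, by the post.

>>> arm_command([
  {"xyz": [0, 0, 0.04], "turn": [0, 0, 0]},
  {"xyz": [0, 0, 0.045], "turn": [0, 0, 0]},
  {"xyz": [-0.0086, 0.0397, 0], "turn": [0, 0, 0.0248]},
  {"xyz": [-0.0086, 0.0397, 0], "turn": [0, 0, 0.0248]},
  {"xyz": [-0.0086, 0.0397, 0], "turn": [0, 0, 0.0248]},
  {"xyz": [-0.0086, 0.0397, 0], "turn": [0, 0, 0.0248]},
  {"xyz": [-0.0086, 0.0397, 0], "turn": [0, 0, 0.0248]},
  {"xyz": [-0.0086, 0.0397, 0], "turn": [0, 0, 0.0248]},
  {"xyz": [-0.0086, 0.0397, 0], "turn": [0, 0, 0.0248]},
  {"xyz": [-0.0086, 0.0397, 0], "turn": [0, 0, 0.0248]},
  {"xyz": [-0.0086, 0.0397, 0], "turn": [0, 0, 0.0248]},
  {"xyz": [-0.0086, 0.0397, 0], "turn": [0, 0, 0.0248]},
])

```text
clock: 29.72
eef_pos: [532.2, 292.3, 143.7]
eef_rot: [-3.141, 0.0, 1.433]
wrist_force: [-0.3, 0.0, -1.6]
finger_gap: 25.7
```

>>> arm_command([
  {"xyz": [0, 0, 0], "turn": [0, 0, 0]},
  {"xyz": [0, 0, 0], "turn": [0, 0, 0]},
  {"xyz": [0, 0, -0.02], "turn": [0, 0, 0]},
  {"xyz": [0, 0, -0.03], "turn": [0, 0, 0]},
  {"xyz": [0, 0, 0], "turn": [0, 0, 0]},
  {"xyz": [0, 0, 0], "turn": [0, 0, 0]},
])

```text
clock: 30.48
eef_pos: [533.5, 290.7, 95.2]
eef_rot: [3.141, -0.001, 1.431]
wrist_force: [-0.6, -0.4, -0.6]
finger_gap: 25.3
```

```bash
python3 look.py w19 | sed -n '1p;7,11p'
```

```text
[533.5 290.7  95.2] [ 3.1405e+00 -7.0000e-04  1.4309e+00] 30.475 [ 0.439  0.544  1.471 -0.     1.125  0.579] 25.346474065431
-90 [507.97442091 112.87587381] [[281.  379.6]]
-30 [516.32480697 172.29195794] [[280.9 332.1]]
30 [524.67519303 231.70804206] [[280.9 279. ]]
90 [533.02557909 291.12412619] [[280.9 219.2]]
134 [539.14919553 334.69592121] [[280.9 170.2]]
```

View pics/w19.png

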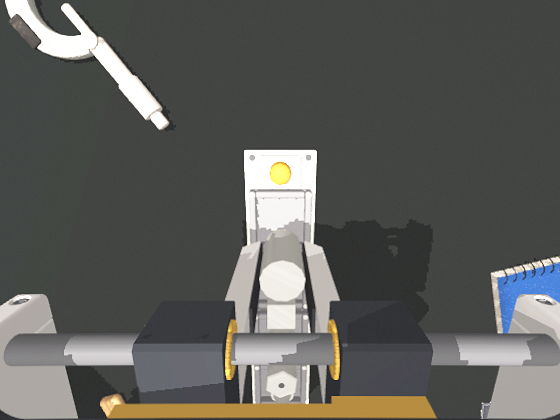

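>>> arm_command([
  {"xyz": [0, 0, -0.033], "turn": [0, 0, 0]},
  {"xyz": [0, 0, -0.013], "turn": [0, 0, 0]},
  {"xyz": [0, 0, -0.005], "turn": [0, 0, 0]},
  {"xyz": [0, 0, -0.002], "turn": [0, 0, 0]},
  {"xyz": [0, 0, -0.001], "turn": [0, 0, 0]},
  {"xyz": [0, 0, -0.0005], "turn": [0, 0, 0]},
  {"xyz": [0, 0, 0], "turn": [0, 0, 0]},
  {"xyz": [0, 0, -0.0005], "turn": [0, 0, 0]},
  {"xyz": [0, 0, 0], "turn": [0, 0, 0]},
])

```text
clock: 31.65
eef_pos: [532.8, 291.1, 39.0]
eef_rot: [3.142, -0.0, 1.432]
wrist_force: [0.2, 0.7, -1.7]
finger_gap: 25.5
```

>>> arm_command([
  {"xyz": [0, 0, -0.0005], "turn": [0, 0, 0]},
  {"xyz": [0, 0, 0], "turn": [0, 0, 0]},
])

```text
clock: 31.9
eef_pos: [532.9, 291.2, 39.0]
eef_rot: [3.141, -0.0, 1.432]
wrist_force: [-2.6, -1.2, 4.8]
finger_gap: 25.7
```

Contact. I'll release, rise, and back away to look over the whole queue rack.

>>> arm_command([
  {"xyz": [0, 0, 0.0005], "turn": [0, 0, 0]},
  {"xyz": [0, 0, 0], "turn": [0, 0, 0]},
  {"xyz": [0, 0, 0], "turn": [0, 0, 0]},
  {"xyz": [0, 0, 0], "turn": [0, 0, 0]},
  {"xyz": [0, 0, 0.02], "turn": [0, 0, 0]},
  {"xyz": [0, 0, 0.04], "turn": [0, 0, 0]},
  {"xyz": [0, 0, 0.05], "turn": [0, 0, 0]},
  {"xyz": [0, 0, 0.05], "turn": [0, 0, 0]},
  {"xyz": [-0.006, -0.04, 0.03], "turn": [0, 0, 0]},
  {"xyz": [-0.006, -0.04, 0.02], "turn": [0, 0, 0]},
  {"xyz": [-0.006, -0.04, 0], "turn": [0, 0, 0]},
  {"xyz": [-0.004, -0.03, 0], "turn": [0, 0, 0]},
], gripper=0.3)

```text
clock: 33.4
eef_pos: [510.4, 139.7, 250.8]
eef_rot: [3.14, -0.001, 1.431]
wrist_force: [0.2, -0.4, -0.1]
finger_gap: 65.8
```

>>> arm_command([
  {"xyz": [0, 0, 0], "turn": [0, 0, 0]},
  {"xyz": [0, 0, 0], "turn": [0, 0, 0]},
  {"xyz": [0, 0, 0], "turn": [0, 0, 0]},
  {"xyz": [0, 0, 0], "turn": [0, 0, 0]},
])

```text
clock: 33.9
eef_pos: [510.7, 141.7, 248.8]
eef_rot: [-3.141, 0.0, 1.433]
wrist_force: [-0.4, -0.3, 0.1]
finger_gap: 65.9
```

```bash
python3 look.py w20 | sed -n '1p;7,11p'
python3 - <<'E'
from h import *
import pickle
from cell import *
s,c=pickle.load(open("w20.pkl","rb"))
C=np.array([520.5,202]);a=np.radians(82);u=np.array([np.cos(a),np.sin(a)])
P=proj(c,[[*(C+u*t),z] for t,z in((-90,72),(-30,72),(30,66),(90,60))],s);print("expected tops",P.round(1))
y0=int(max(P[:,1].min()-50,0));im=c["color"][y0:y0+260,200:364][:,:,::-1]
print(y0);cv2.imwrite("pics/w20z.png",cv2.resize(im,None,fx=2.3*1,fy=2.3,interpolation=cv2.INTER_CUBIC))
t=camera("scene")["color"][220:300,130:310][:,:,::-1]
cv2.imwrite("pics/sc20.png",cv2.resize(t,None,fx=4,fy=4,interpolation=cv2.INTER_CUBIC))
E
```

```text
[510.7 141.7 248.8] [-3.1413e+00  1.0000e-04  1.4327e+00] 33.9 [0.202 0.232 1.531 0.    1.379 0.34 ] 65.88114502227045
-90 [507.97442091 112.87587381] [[282.6 204.3]]
-30 [516.32480697 172.29195794] [[282.7 161.7]]
30 [524.67519303 231.70804206] [[282.9 115.3]]
90 [533.02557909 291.12412619] [[283.1  64.3]]
134 [539.14919553 334.69592121] [[283.2  23.7]]
expected tops [[282.7 218.1]
 [282.9 168.9]
 [283.  114.5]
 [283.2  56.1]]
6
```

View pics/w20z.png

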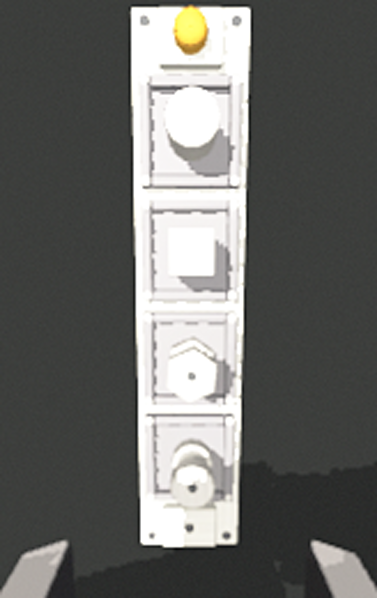

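View pics/sc20.png

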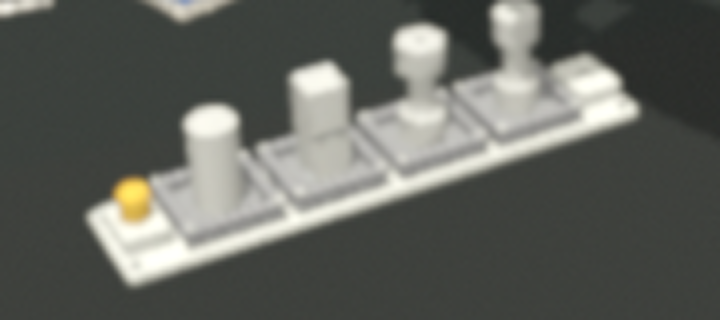

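Both views show all four upright in their bays. From the post they are cylinder (283,56), square (283,115), hex (283,169) and button (283,218), each within about 1 px of its expected seat centre. The fingers are clear, so I'll hand in.

```bash
python3 -c "
from cell import *
print(sign_off())"
```

```text
the job is handed in; nothing more can be done
None
```

I moved all four specimens to the queue rack in reversed order and handed the job in at about 34 s of the 102 s allowed; the hand-in gave no verdict. From the queue post, the order is now cylinder, square, hex, button; in the full rack the button stood nearest the post and the cylinder farthest.

Each specimen was lowered until the wrist force showed it touching the floor (about 5 to 11 N), then released and the fingers lifted clear.

**Last checks:** In the wrist view, the tops were within about 1 px (roughly 1–2 mm) of where they should be over their seat centres. Both the wrist and scene views showed all four upright, with the gripper well away and no force on the wrist.

**What went wrong:** The first move call was refused because it contained empty rows, but nothing moved. No check failed. One reading was slightly off: the gripper showed 22 mm on the button's 24 mm head, but it held firm through the move.

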